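# Gauge a jar's cap under load

### The job

Set the filled, capped jar upright in the round nest of the cap gauge's shuttle, let go of it, and push the shuttle fully home so that the jar stands under the gauge head. Then press the mushroom button on the head straight down until the foot rests on the cap and the foot's spring is squeezed by 8 mm, never bottoming it, and finish the program while still holding the button pressed there. Leave the open jar, the tally counter and the tape roll where they are.

Things in the scene. Friction and masses are not known exactly. Their poses are not given: they have to be found in the camera images.
- jar_mid (a point): Centre, half-way up, of the filled jar: loose, brown-grey contents, gold twist-off cap, body 66 mm across, cap 62 mm across, 91 mm high, about 0.24 kg; it is the only loose capped jar near the work (the capped jars far to the right stay). The point is 45.5 mm above the jar's underside; z is the jar's axis.
- open_jar: Bystander: empty open clear glass jar without cap, 66 mm across, 87 mm high; origin at the centre of its underside. It and the filled jar stand left of the work and may have swapped places.
- counter: Bystander: small hand tally counter, 76 x 50 x 22 mm, lying on the table; origin at its underside.
- tape: Bystander: roll of tape lying flat, 80 mm across, 24 mm high; origin at the centre of its underside.
- gauge: Cap gauge, fixed: grey base plate, x -57 to +57, y -165 to +100 mm in its frame (rails 30 mm high); column at x +60 to +88, y -128 to -72 mm; from it an aluminium head reaches over the base, underside 162, top 198 mm above the table, its axis at x 0, y -100 mm. Origin on the table. Loading end +y; the shuttle goes home along -y.
- nest_floor (a point): Centre of the floor of the shuttle's round nest, on which the jar stands, 26 mm above the table; frame parallel to the gauge's. The nest's grey ring is 74 mm inside, 85 mm outside, 14 mm high (4 mm clearance round the jar). It moves with the shuttle.
- shuttle_knob (a point): Centre of the upright black grip knob at the outer (gauge +y) end of the shuttle, 100 mm from the nest's centre: 22 mm across, 30 mm tall, from 51 to 81 mm above the table; the point is 66 mm above the table. Pushed or pulled along the gauge's y.
- shuttle (a joint): Travel of the shuttle along the gauge's -y, m: 0 = fully out (nest 140 mm short of the head's axis), 0.14 = home against its end stop, nest under the head. Starts nearly out; about 2 N friction, stays where left.
- button_top (a point): Centre of the flat top of the black mushroom button (44 mm across), 239 mm above the table when released; on the head's axis.
- plunger (a joint): Downward travel of the button with the plunger, m: 0 = released (up), end 0.034. Return spring: about 1.5 N to start, 150 N/m. With the jar home, the foot meets the cap at 0.014, and the wanted squeeze of 0.008 is at about 0.022 (button top about 217 mm above the table; about 12 N in all).
- foot_face (a point): Centre of the foot's flat underside (disc 32 mm across, under the plunger), 131 mm above the table when released, 14 mm above the cap of a jar in the nest (cap top 117 mm).
- foot (a joint): Squeeze of the foot's spring, m: how far the foot is pushed up into the plunger. 0 = free, 0.008 wanted, 0.016 = bottomed. Spring 2.4 N to start, 600 N/m (about 7 N at 0.008). The gap between the foot disc and the plunger is 19 mm when free and shrinks by the squeeze.
There are look-alikes about, which are no part of the job. Leave any purple look-alike of the part that bears jar_mid alone.

How it is judged:
By the outcome, as a careful person would: the job done as asked, in the order asked, and still so for the second after the job is handed in, while the arm keeps its last pose, push and grip.
It also fails if it takes over 72 s, if anything falls off the work surface, if the arm or the gripper's body presses on something with over 40 N, if the wrist force passes 120 N, or if a joint passes its speed limit or range.

### The arm

A 7-joint arm with a two-finger parallel gripper is mounted at the origin on a cart in front of the work surface, level with it; the furniture and walls round the work are solid. World frame = base frame: x ahead of the robot, y to its left, z up, the work surface at z = 0. Lengths are in m, angles in rad, forces in N, time in s.
With the tool pointing down it reaches from about 0.375 to 0.925 m from the base axis. Payload 3.1 kg.
Tool frame: the origin (TCP) lies between the finger pads; the fingertips stand 19 mm ahead of it and the grasp point (between the pads) is the TCP; z points along the fingers, y is the line along which they close (so a half turn about z gives the same grasp; the last joint's range is limited). The gripper opens to 85 mm and grips with 20 to 120 N. Pads are 22 mm wide; open, the fingers measure 114 mm over their backs; the gripper's body (76 mm by 85 mm) begins 54 mm behind the grasp point. The pads swing forward as they close: fully open they stand 13 mm farther back than shut.
Start: joints at [-0.098, 0.383, 0.044, 1.598, -0.018, 1.161, -0.05], TCP at [0.65, 0, 0.25] pointing down, gripper open.
Joint ranges: [-2.61, 2.61], [-0.41, 2.15], [-1.48, 1.57], [0, 2.5], [-1.57, 4.71], [0.05, 1.97], [-2.85, 2.85]. Speed limits (rad/s): [2.79, 2.79, 3.14, 3.14, 3.14, 3.14, 3.14].

### API

Orientations are given as a unit quaternion [x, y, z, w].
In Python, from bench import move_ptp, movel, move_j, move_gripper, pause, inverse_kinematics, read_camera, camera_params, MotionError, sign_off, look_for, tip_of, read_time_s, read_qpos, read_joint_vel, read_effort, read_eef_pos, read_tcp_rot, read_ft_force, read_ft_torque, read_finger_gap, read_grasp_force gives the robot as it stands. Calls block until the motion is done:
- move_ptp(position, orientation): joint-space move of the TCP to a pose.
- movel(position, orientation=None, speed=0.15): straight line of the TCP; orientation=None keeps the orientation; speed is the mean speed in m/s.
- move_j(angles): joint-space move.
- move_gripper(opening, effort=None): finger opening in m; effort is the grip in N (None keeps the last); returns when the fingers have stopped.
- pause(seconds).
- inverse_kinematics(position, orientation): joint angles nearest the present ones, or None.
- read_camera(name): name is "scene" or "side" or "wrist"; returns the picture (400x640x3 uint8, red, green, blue); there is no depth.
- camera_params(name): a dict with "K" (3x3 intrinsics, pixels), "camera_from_world" (4x4, takes a point from world to camera coordinates). Camera axes: x right, y down, z forward; pixel columns grow to the right and rows downward; lengths in m; the calibration is good to about 2 mm. A picture is of the moment at which its call begins: read the wrist's pose just before it. camera_params takes no time and is no camera call; for the wrist camera it gives the pose at the moment of the call.
A pose or a line that the arm cannot do raises MotionError and nothing moves.
- sign_off(): hands the job in; it is judged then, once.
Trained networks look in the newest picture that a camera, given by its name, has taken for a name from the list of things; names that differ only in an ending like _2 or _b are one class to them, and where a whole thing is asked for, a point or a joint stands for the part that bears it (a point fixed in the world has none). Each returns a list of dicts, best first, with "confidence" (0 to 1); they miss things now and then, are a little off and sometimes report something else, mostly with a low value. They report only what shows in the picture. A call takes as long as a camera call. They do not tell look-alikes from the thing itself.
- look_for(camera, name): "at" ([column, row] in pixels, amid what is visible of it).
- tip_of(camera, name): "at" ([column, row] in pixels: a listed point, or the origin of a listed thing).
Readings, each from a call of its own:
- read_time_s(): time.
- read_qpos(): joint angles.
- read_joint_vel(): joint speeds.
- read_effort(): joint torques, N m.
- read_eef_pos(): TCP position.
- read_tcp_rot(): TCP orientation.
- read_ft_force(): force on the tool from outside, world axes, zero at the start.
- read_ft_torque(): the same for the moment, N m.
- read_finger_gap(): finger opening in m.
- read_grasp_force(): force on a finger pad.
Only numpy, scipy, OpenCV 4.12 (cv2) and the standard library are available. Lean on these libraries where they do the work, as an engineer would, in place of code of your own. Each camera call takes 0.05 s, during which the arm holds its last target. There are 200 camera calls.

## Working session

There is one attempt and no reset: what is moved stays moved. The work goes in short steps, each a Python script; the robot and the scene stay as the last script left them, time stands still between calls to the robot, and variables do not carry over. Pictures are saved under pics/ and viewed, at most 10 in all, crops included, and the job is handed in when it is done.

```bash
ls; mkdir -p pics; cat > h.py <<'E'
import numpy as np, cv2
from bench import *
def snap(cam, name=None):
    im=read_camera(cam)
    if name: cv2.imwrite(f'pics/{name}.png', cv2.cvtColor(im,cv2.COLOR_RGB2BGR))
    return im
def ray(cam,px):
    p=camera_params(cam); T=np.linalg.inv(np.array(p["camera_from_world"]))
    d=T[:3,:3]@np.linalg.inv(np.array(p["K"]))@np.array([px[0],px[1],1.0])
    return T[:3,3],d
def at_z(cam,px,z):
    o,d=ray(cam,px); return o+d*(z-o[2])/d[2]
def proj(cam,P):
    p=camera_params(cam); T=np.array(p["camera_from_world"]); c=T[:3,:3]@np.array(P)+T[:3,3]
    u=np.array(p["K"])@c; return u[:2]/u[2]
def tri(o1,d1,o2,d2):
    A=np.stack([d1,-d2],1); s=np.linalg.lstsq(A,o2-o1,rcond=None)[0]
    a=o1+s[0]*d1;b=o2+s[1]*d2; return (a+b)/2,np.linalg.norm(a-b)
E
python3 - <<'E'
from h import *
Z=dict(jar_mid=.0455,open_jar=0,counter=0,tape=0,gauge=0,nest_floor=.026,shuttle_knob=.066,button_top=.239,foot_face=.131)
for c in ("scene","side"):
    snap(c,c+"0")
    for n,z in Z.items():
        for r in tip_of(c,n)[:3]:
            print(c,n,np.round(r["at"],1),round(r["confidence"],2),np.round(at_z(c,r["at"],z),3))
E
```

```text
pics
scene jar_mid [295.8 240.2] 0.96 [0.546 0.154 0.045]
scene jar_mid [355.7 202.4] 0.68 [ 0.595 -0.089  0.045]
scene jar_mid [246.5 285. ] 0.63 [0.47  0.341 0.045]
scene open_jar [324.7 271.1] 0.85 [0.44  0.126 0.   ]
scene open_jar [328.  204.5] 0.26 [ 0.68  -0.043  0.   ]
scene counter [402.4 240.8] 0.68 [ 0.419 -0.133  0.   ]
scene counter [355.5 203.3] 0.61 [ 0.638 -0.121  0.   ]
scene counter [244.4 262.7] 0.22 [0.587 0.297 0.   ]
scene tape [244.1 262.1] 0.83 [0.589 0.297 0.   ]
scene gauge [362.1 207.4] 0.7 [ 0.609 -0.127  0.   ]
scene gauge [322.9 271. ] 0.22 [0.443 0.13  0.   ]
scene gauge [357.1 203.5] 0.17 [ 0.634 -0.125 -0.   ]
scene nest_floor [354. 203.] 0.77 [ 0.615 -0.098  0.026]
scene nest_floor [328.8 200.3] 0.19 [ 0.67  -0.038  0.026]
scene shuttle_knob [326.3 204.8] 0.69 [0.612 0.009 0.066]
scene shuttle_knob [245.5 284.4] 0.62 [0.455 0.348 0.066]
scene button_top [392.2 137.6] 0.49 [ 0.592 -0.206  0.239]
scene foot_face [388.5 163.1] 0.47 [ 0.616 -0.225  0.131]
side jar_mid [287.9 208.7] 0.94 [0.471 0.35  0.045]
side jar_mid [322.4 228.2] 0.72 [0.55  0.179 0.045]
side open_jar [290.3 252. ] 0.92 [0.438 0.14  0.   ]
side open_jar [287.4 209. ] 0.62 [0.484 0.443 0.   ]
side counter [305.1 313.9] 0.7 [ 0.421 -0.138  0.   ]
side tape [325.6 223.8] 0.56 [0.591 0.288 0.   ]
side gauge [377.2 296.3] 0.7 [ 0.61  -0.124  0.   ]
side nest_floor [375.4 281.7] 0.82 [ 0.614 -0.099  0.026]
side shuttle_knob [362.  246.7] 0.81 [0.617 0.009 0.066]
side button_top [402.2 233.2] 0.83 [ 0.603 -0.228  0.239]
side button_top [378.8 280.9] 0.49 [ 0.497 -0.359  0.239]
side foot_face [400.  273.9] 0.47 [ 0.615 -0.216  0.131]
side foot_face [377.7 294.5] 0.24 [ 0.542 -0.267  0.131]
```

View pics/scene0.png

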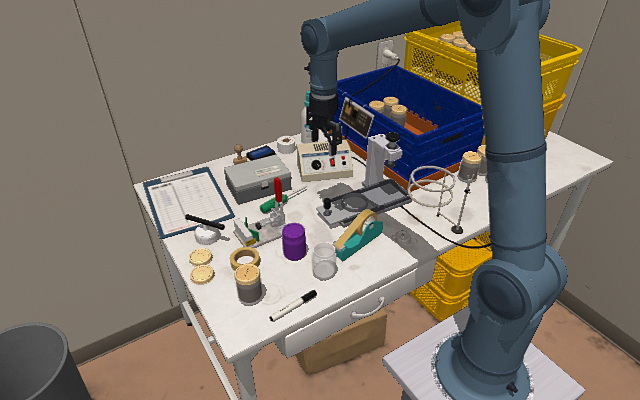

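View pics/side0.png

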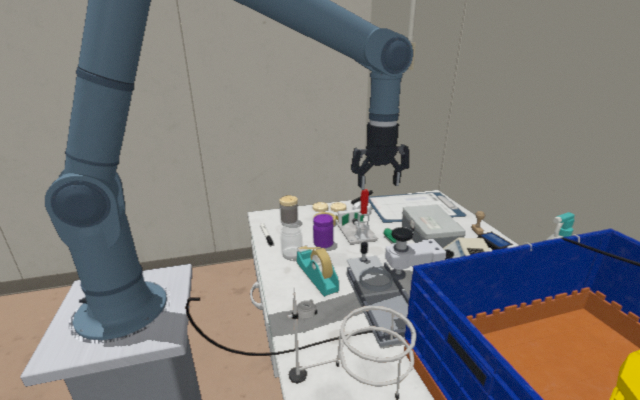

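Filled jar with gold cap is at scene (248,285), side (289,210); the purple look-alike is at scene (294,241). The gauge is at scene (375,185) with its knob at (327,204), roughly aligned with world y, and the open jar is at (324,262). Next, a wrist view of the gauge from here, then over the jar.

```bash
python3 - <<'E'
from h import *
from scipy.spatial.transform import Rotation as R
print(read_time_s(), np.round(read_tcp_rot(),3), R.from_quat(read_tcp_rot()).as_matrix().round(2).tolist())
def look(tag,names):
    snap("wrist",tag)
    for n,z in names.items():
        for r in tip_of("wrist",n)[:2]:
            print(tag,n,np.round(r["at"],1),round(r["confidence"],2),np.round(at_z("wrist",r["at"],z),4))
q=read_tcp_rot()
move_ptp([0.58,-0.06,0.30],q)
look("w0",dict(nest_floor=.026,shuttle_knob=.066,button_top=.239,gauge=0))
move_ptp([0.45,0.32,0.25],q)
look("w1",dict(jar_mid=.0455))
print(read_time_s())
E
```

```text
1.0 [ 0.707  0.707 -0.     0.   ] [[-0.0, 1.0, 0.0], [1.0, 0.0, -0.0], [-0.0, 0.0, -1.0]]
w0 nest_floor [337.2 186.6] 0.73 [ 0.6147 -0.0897  0.026 ]
w0 gauge [335.2 194.5] 0.78 [ 0.6139 -0.1086  0.    ]
w1 jar_mid [381.5 288.4] 0.7 [0.5421 0.1643 0.0455]
3.35
```

```bash
python3 -c "
import cv2,numpy as np
cv2.imwrite('pics/w01.png',cv2.resize(np.vstack([cv2.imread('pics/w0.png'),cv2.imread('pics/w1.png')]),(480,600),interpolation=3))"
```

```text
(no output)
```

View pics/w01.png

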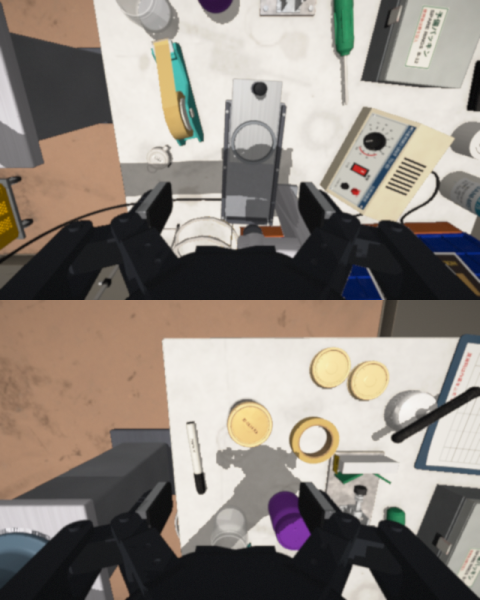

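The upper picture (w0) shows the gauge from above with the knob at (345,117) and the nest ring at (336,187). The lower one (w1) shows the gold cap at about (333,164), clear of its neighbours, and the networks missed it there. I'll fit circles to refine these.

```bash
cat > m.py <<'E'
from h import *
e=np.array(read_eef_pos()); print(e, np.round(ray("wrist",(320,200))[0]-e,4))
def shifted(px,z,tcp):   # same orientation, other tcp position
    d=np.array(tcp)-e; d2=d.copy(); 
    o,v=ray("wrist",px); o=o+d; return o+v*(z-o[2])/v[2]
w1=cv2.cvtColor(cv2.imread('pics/w1.png'),cv2.COLOR_BGR2HSV)
m=cv2.inRange(w1,(15,60,120),(32,255,255)); m[:, :290]=0; m[:,380:]=0; m[220:]=0; m[:120]=0
m=cv2.morphologyEx(m,cv2.MORPH_OPEN,np.ones((3,3)))
c=max(cv2.findContours(m,0,1)[0],key=cv2.contourArea); (x,y),r=cv2.minEnclosingCircle(c); el=cv2.fitEllipse(c)
print("cap",(x,y),r,el, shifted((x,y),.088,e), shifted(el[0],.088,e))
print("dia",np.linalg.norm(shifted((x-r,y),.088,e)-shifted((x+r,y),.088,e)))
t0=[.58,-.06,.30]
g=cv2.cvtColor(cv2.imread('pics/w0.png'),cv2.COLOR_BGR2GRAY)
for nm,(a,b,w,h),r0,r1,z,p2 in [("ring",(285,135,110,110),20,36,.040,20),("knob",(320,92,50,50),6,15,.081,12)]:
    s=cv2.resize(g[b:b+h,a:a+w],None,fx=4,fy=4,interpolation=cv2.INTER_CUBIC)
    C=cv2.HoughCircles(s,cv2.HOUGH_GRADIENT,1,10,param1=100,param2=p2,minRadius=r0*4,maxRadius=r1*4)
    if C is None: print(nm,None); continue
    for q in C[0][:3]:
        u,v,rr=q[0]/4+a,q[1]/4+b,q[2]/4
        print(nm,u,v,rr,shifted((u,v),z,t0).round(4),"dia",np.linalg.norm(shifted((u-rr,v),z,t0)-shifted((u+rr,v),z,t0)).round(4))
cv2.imwrite('pics/crop.png',cv2.resize(cv2.imread('pics/w0.png')[95:345,270:420],None,fx=2.4,fy=2.4,interpolation=2))
E
python3 m.py
```

```text
[0.45149437 0.31826946 0.25013794] [0.0003 0.0701 0.1241]
cap (332.5433044433594, 165.17323303222656) 31.020065307617188 ((332.4397888183594, 165.2559356689453), (58.98532485961914, 60.69618225097656), 165.57911682128906) [0.47140174 0.3376475  0.088     ] [0.47129778 0.33756282 0.088     ]
dia 0.06312404888699258
ring 338.375 188.125 27.975 [ 0.6153 -0.0903  0.04  ] dia 0.0782
ring 334.625 188.125 27.9 [ 0.61   -0.0903  0.04  ] dia 0.078
ring 339.375 184.125 23.925 [ 0.6165 -0.0846  0.04  ] dia 0.0666
knob 345.375 118.625 10.2 [0.6179 0.0041 0.081 ] dia 0.0238
knob 345.875 121.375 11.925 [0.6186 0.001  0.081 ] dia 0.0279
knob 342.625 118.375 8.275 [0.6147 0.0044 0.081 ] dia 0.0193
```

View pics/crop.png

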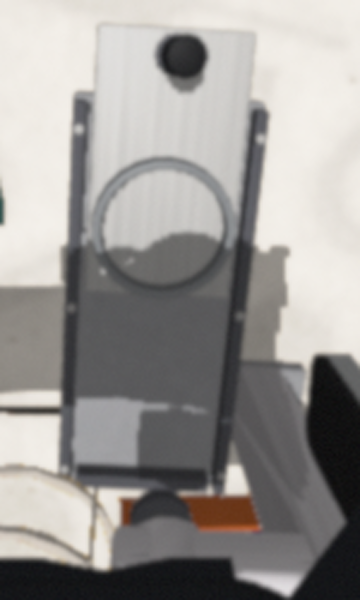

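The nest ring centre is at about (338.5,189), the knob at (346,118), and the gauge is yawed a few degrees. The arm had not fully settled for that shot, so I'll look again straight over the nest from a settled pose.

```bash
python3 - <<'E'
from h import *
q=[.7071068,.7071068,0,0]
move_ptp([0.60,-0.13,0.30],q); pause(0.4)
e=read_eef_pos(); print(e, read_time_s())
snap("wrist","w2")
for n,z in dict(nest_floor=.026,shuttle_knob=.066,button_top=.239,gauge=0).items():
    for r in tip_of("wrist",n)[:2]: print(n,np.round(r["at"],1),round(r["confidence"],2),np.round(at_z("wrist",r["at"],z),4))
im=cv2.imread('pics/w2.png'); g=cv2.cvtColor(im,cv2.COLOR_BGR2GRAY)
u0,v0=proj("wrist",[.615,-.093,.04]); k0,l0=proj("wrist",[.618,.006,.081]); print(u0,v0,k0,l0)
for nm,(cu,cv_),h,r0,r1,z,p2 in [("ring",(u0,v0),50,22,38,.040,20),("knob",(k0,l0),30,7,15,.081,12)]:
    a,b=max(int(cu-h),0),max(int(cv_-h),0)
    s=cv2.resize(g[b:b+2*h,a:a+2*h],None,fx=4,fy=4,interpolation=cv2.INTER_CUBIC)
    C=cv2.HoughCircles(s,cv2.HOUGH_GRADIENT,1,10,param1=100,param2=p2,minRadius=r0*4,maxRadius=r1*4)
    if C is None: print(nm,None); continue
    for c in C[0][:3]:
        u,v,rr=c[0]/4+a,c[1]/4+b,c[2]/4
        print(nm,u,v,rr,at_z("wrist",(u,v),z).round(4),"dia",np.linalg.norm(at_z("wrist",(u-rr,v),z)-at_z("wrist",(u+rr,v),z)).round(4))
a,b=int(u0)-70,int(l0)-25; print("crop",a,b)
c=cv2.resize(im[b:b+190,a:a+150],None,fx=3,fy=3,interpolation=2); cv2.imwrite('pics/crop2.png',c)
E
```

```text
[ 0.60004639 -0.12963292  0.29997065] 5.4917
nest_floor [323.3 141. ] 0.73 [ 0.6139 -0.0964  0.026 ]
shuttle_knob [332.7  54.5] 0.9 [0.6223 0.005  0.066 ]
button_top [319.9 326.6] 0.97 [ 0.6054 -0.2203  0.239 ]
gauge [324.2 152.3] 0.57 [ 0.6163 -0.1156  0.    ]
gauge [333.2  52.8] 0.27 [0.627 0.019 0.   ]
324.4801989568392 139.241889377503 329.6689847689733 50.72261673797722
ring 324.625 141.375 26.45 [ 0.6152 -0.0958  0.04  ] dia 0.0706
ring 326.625 143.375 28.225 [ 0.6179 -0.0984  0.04  ] dia 0.0754
ring 320.375 140.375 30.05 [ 0.6095 -0.0945  0.04  ] dia 0.0801
knob 330.875 53.875 10.475 [0.6194 0.0029 0.081 ] dia 0.023
knob 334.625 56.625 13.15 [6.236e-01 1.000e-04 8.100e-02] dia 0.029
knob 333.875 60.625 13.475 [ 0.6228 -0.0039  0.081 ] dia 0.0298
crop 254 25
```

View pics/crop2.png

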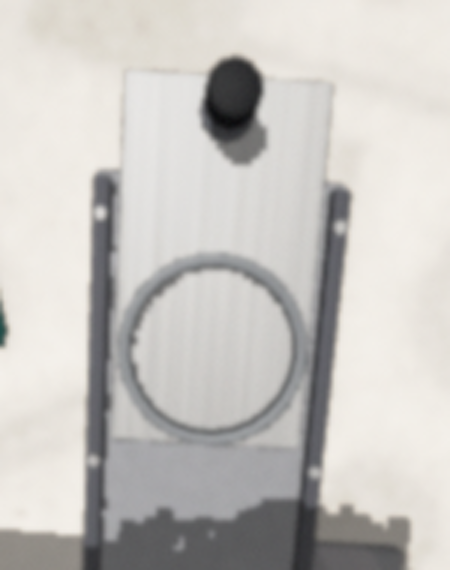

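The nest centre is at (325,140.8), the knob at (331.7,55.5), and the button was found at (320,326.6). All three agree on one axis with a yaw of about 3.7°, nest at about (0.6153,-0.0957), axis at about (0.606,-0.221). Next I'll pick the jar after a settled look at the cap.

```bash
python3 - <<'E'
from h import *
q=[.7071068,.7071068,0,0]
move_ptp([0.471,0.285,0.25],q); pause(0.3)
snap("wrist","w3"); im=cv2.imread('pics/w3.png')
m=cv2.inRange(cv2.cvtColor(im,cv2.COLOR_BGR2HSV),(15,60,120),(32,255,255))
u,v=map(int,proj("wrist",[.4714,.3376,.091])); k=np.zeros_like(m); cv2.circle(k,(u,v),48,255,-1); m&=k
m=cv2.morphologyEx(m,cv2.MORPH_OPEN,np.ones((3,3)))
c=max(cv2.findContours(m,0,1)[0],key=cv2.contourArea); (x,y),r=cv2.minEnclosingCircle(c)
P=at_z("wrist",(x,y),.088); print((u,v),x,y,r,P,"dia",np.linalg.norm(at_z("wrist",(x-r,y),.088)-at_z("wrist",(x+r,y),.088)))
if np.linalg.norm(P[:2]-[.4714,.3376])<.008:
    move_gripper(.085)
    move_ptp([P[0],P[1],.16],q)
    movel([P[0],P[1],.056],q,speed=.1); pause(.2); print(read_eef_pos(),read_ft_force())
    move_gripper(.04,effort=40); print(read_finger_gap(),read_grasp_force(),read_eef_pos())
    movel([P[0],P[1],.25],q,speed=.15); pause(.1); print(read_finger_gap(),read_grasp_force(),read_ft_force(),read_time_s())
E
```

```text
(313, 131) 313.098876953125 132.0970458984375 31.897125244140625 [0.47139189 0.33688954 0.088     ] dia 0.06282329888462743
[0.47183809 0.33723554 0.05673586] [ 0.31920947 -0.40140949  0.05721228]
0.06190346461431261 43.76511582755484 [0.47086066 0.33705199 0.05675535]
0.06239693715315763 44.05723823932931 [ 0.18967611 -0.70308566 -3.23683966] 11.6917
```

```bash
python3 - <<'E'
from h import *
q=[.7071068,.7071068,0,0]
move_ptp([.6153,-.0957,.20],q); pause(.5); print(read_eef_pos(),read_ft_force(),read_time_s())
out=[]
for c in ("scene","side"):
    im=snap(c); e=np.array(read_eef_pos())
    for n,d in (("jar_mid",[0,0,-.0105]),):
        for r in tip_of(c,n)[:3]: print(c,n,r["at"],r["confidence"],proj(c,e+d))
    print(c,"expected bottom/top/tcp",proj(c,e-[0,0,.056]),proj(c,e+[0,0,.035]),proj(c,e))
    u,v=map(int,proj(c,e)); print((u-65,v-65)); out.append(cv2.resize(im[v-65:v+85,u-65:u+65],(390,450),interpolation=2))
cv2.imwrite('pics/held.png',cv2.cvtColor(np.hstack(out),cv2.COLOR_RGB2BGR))
E
```

```text
[ 0.6153032  -0.09558893  0.20000666] [ 0.29507797 -1.07577874 -3.278596  ] 13.8667
scene jar_mid [355.5, 160.7] 0.87 [356.14125922 159.26250416]
scene jar_mid [295.0, 237.7] 0.68 [356.14125922 159.26250416]
scene expected bottom/top/tcp [355.36946881 172.16902771] [356.94714214 145.78585727] [356.32412536 156.20446397]
(291, 91)
side jar_mid [321.7, 228.8] 0.94 [379.4689482 224.3956814]
side jar_mid [382.8, 224.2] 0.71 [379.4689482 224.3956814]
side expected bottom/top/tcp [378.28135669 241.02963225] [380.71193022 206.98590583] [379.75073527 220.44884268]
(314, 155)
```

View pics/held.png

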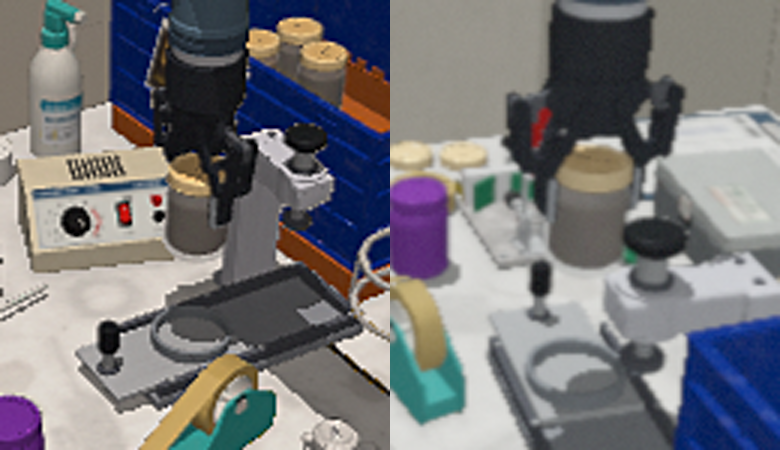

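The jar hangs upright, gripped by its body, with its bottom at scene (356,175) above the nest. I'll lower it to just above the ring and check that the two are concentric.

```bash
python3 - <<'E'
from h import *
q=[.7071068,.7071068,0,0]
movel([.6153,-.0957,.104],q,speed=.1); pause(.4); e=np.array(read_eef_pos()); print(e,read_ft_force(),read_time_s())
out=[]
for c in ("scene","side"):
    im=cv2.cvtColor(snap(c,"n_"+c),cv2.COLOR_RGB2BGR).copy()
    u,v=map(int,proj(c,[e[0],e[1],.06])); a,b=u-40,v-40
    cr=cv2.resize(im[b:b+80,a:a+80],None,fx=5,fy=5,interpolation=2)
    th=np.linspace(0,2*np.pi,40)
    for ctr,r,z,col in ((e,.0425,.040,(0,0,255)),(e,.033,.048,(0,255,0)),(e,.031,.139,(255,0,0))):
        for t in th:
            p=(proj(c,[ctr[0]+r*np.cos(t),ctr[1]+r*np.sin(t),z])-[a,b]+.5)*5
            cv2.circle(cr,tuple(int(x) for x in p),1,col,-1)
    out.append(cr)
cv2.imwrite('pics/near.png',np.hstack(out))
E
```

```text
[ 0.61543707 -0.0957172   0.10429225] [ 0.50144457  0.12877585 -2.85733197] 15.575
```

View pics/near.png

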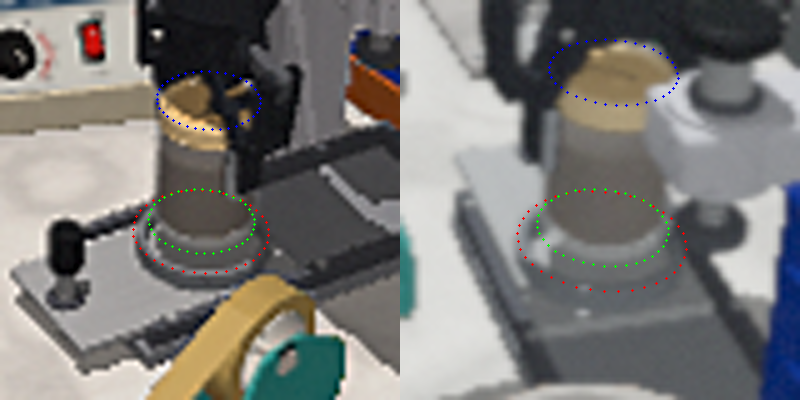

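The overlays match within about 1–2 mm: the predicted ring (red), jar bottom (green) and cap (blue) all lie on the real ones. Lowering now, watching the force.

```bash
python3 - <<'E'
from h import *
q=[.7071068,.7071068,0,0]
f0=read_ft_force()
for z in (.096,.090,.086,.084,.083,.082,.081,.080):
    movel([.6153,-.0957,z],q,speed=.04); f=np.array(read_ft_force())-f0; print(z,np.round(read_eef_pos(),4),f.round(2))
    if f[2]>2.5 or np.hypot(f[0],f[1])>6: break
pause(.2); print(read_eef_pos(),np.array(read_ft_force())-f0,read_time_s())
E
```

```text
0.096 [ 0.6147 -0.0956  0.0952] [ 0.48 -0.49 -0.63]
0.09 [ 0.6148 -0.0956  0.0895] [-0.72  0.1   0.17]
0.086 [ 0.615  -0.0957  0.0856] [-0.11  0.45 -0.03]
0.084 [ 0.6152 -0.0957  0.0839] [-0.29  0.52  0.63]
0.083 [ 0.6153 -0.0957  0.083 ] [-1.14  1.19 -0.29]
0.082 [ 0.6154 -0.0957  0.0828] [-2.42  1.37  5.64]
[ 0.61545464 -0.09567075  0.08278828] [-3.01456399  1.46475378  8.29912136] 17.525
```

Contact is at 0.0828, which is the jar bottom on the nest floor (0.0567+0.026), with no sideways bind. Release, then push the knob home.

```bash
cat >> h.py <<'E'
q0=[.7071068,.7071068,0,0]
N=np.array([.6153,-.0957]); B=np.array([.606,-.2205]); U=(N-B)/np.linalg.norm(N-B)
E
python3 - <<'E'
from h import *
move_gripper(.085); pause(.2)
movel([.6153,-.0957,.22],q0,speed=.15)
K=N+.1*U; s=K+.045*U; print("knob",K,U)
move_gripper(0,effort=40)
move_ptp([*s,.16],q0); movel([*s,.078],q0,speed=.15); pause(.2)
f0=np.array(read_ft_force()); L=np.linalg.norm(N-B); print("L",L)
def st(tag): 
    e=np.array(read_eef_pos()); f=np.array(read_ft_force())-f0
    print(tag,e.round(4),f.round(2),"along",round((e[:2]-B)@U-.1,4)); return f
movel([*(K+.024*U),.078],q0,speed=.05); st("near")
movel([*(B+(.1+.022+.010)*U),.078],q0,speed=.05); f=st("push")
for i in range(25):
    e=B+(.132-.0015*(i+1))*U
    movel([*e,.078],q0,speed=.03); f=st(i)
    if f[:2]@U>9: break
pause(.2); st("end"); print(read_time_s())
snap("scene","s4"); im=snap("side","d4")
for c in("side","scene"):
    for n,z in dict(nest_floor=.026,shuttle_knob=.066,button_top=.239,jar_mid=.0715).items():
        for r in tip_of(c,n)[:1]: print(c,n,np.round(r["at"],1),round(r["confidence"],2),np.round(at_z(c,r["at"],z),4))
E
python3 -c "
import cv2,numpy as np
a=cv2.imread('pics/s4.png')[100:250,290:430];b=cv2.imread('pics/d4.png')[190:340,320:460]
cv2.imwrite('pics/push.png',cv2.resize(np.hstack([a,b]),(784,420),interpolation=2))"
```

```text
knob [0.62273132 0.0040235 ] [0.07431318 0.99723495]
L 0.12514603469547086
near [0.6244 0.0273 0.078 ] [ 0.06 -0.26  0.31] along 0.1485
push [ 0.6156 -0.0889  0.0779] [-0.25  0.25  0.53] along 0.032
0 [ 0.6155 -0.0904  0.0779] [ 0.78 -0.07  0.94] along 0.0304
1 [ 0.6154 -0.0921  0.0779] [0.52 1.4  0.1 ] along 0.0287
2 [ 0.6153 -0.0937  0.078 ] [0.08 1.88 0.28] along 0.0272
3 [ 0.6152 -0.0952  0.0779] [-0.73  0.79  1.04] along 0.0257
4 [ 0.6152 -0.0967  0.0779] [0.18 0.54 0.33] along 0.0242
5 [ 0.6151 -0.0977  0.0779] [-0.18  1.29  1.19] along 0.0232
6 [ 0.6151 -0.0978  0.078 ] [0.91 4.32 0.68] along 0.023
7 [ 0.6151 -0.0978  0.078 ] [-0.8   6.33  1.08] along 0.023
8 [ 0.6151 -0.0978  0.078 ] [-0.72  8.38  1.35] along 0.023
9 [ 0.6151 -0.0979  0.078 ] [-0.09  9.68  2.35] along 0.0229
end [ 0.6151 -0.0979  0.078 ] [-0.35  9.56  2.5 ] along 0.0229
27.2583
side nest_floor [394.5 314.2] 0.86 [ 0.6086 -0.2217  0.026 ]
side shuttle_knob [379.7 272.5] 0.95 [ 0.6155 -0.1163  0.066 ]
side button_top [402.3 233. ] 0.57 [ 0.6039 -0.2275  0.239 ]
side jar_mid [322.6 232.2] 0.86 [0.5311 0.1086 0.0715]
scene nest_floor [383.6 188.9] 0.6 [ 0.6242 -0.2238  0.026 ]
scene shuttle_knob [360.8 193.4] 0.95 [ 0.6028 -0.1122  0.066 ]
scene button_top [394.  136.6] 0.52 [ 0.5938 -0.2143  0.239 ]
scene jar_mid [387.5 179.7] 0.93 [ 0.6101 -0.2233  0.0715]
```

View pics/push.png

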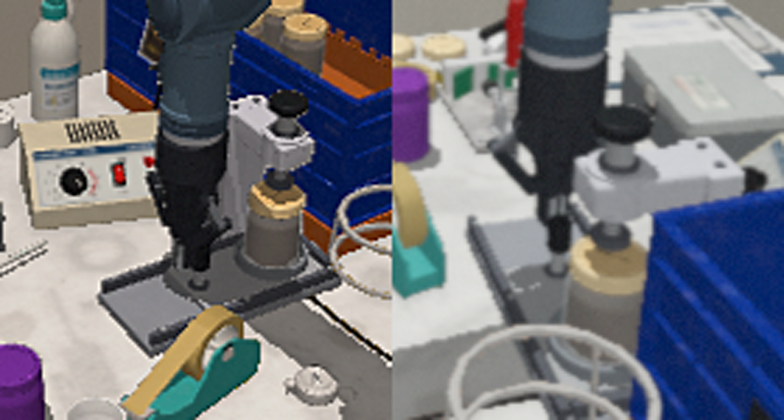

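The jar stands upright under the head, the shuttle is at a hard stop (about 9.6 N), and the contact position matches home. Now press the button while logging force against travel.

```bash
python3 - <<'E'
from h import *
e=np.array(read_eef_pos()); s=e[:2]+.03*U
movel([*s,.078],q0,speed=.08); movel([*s,.30],q0,speed=.2)
move_ptp([*B,.285],q0); movel([*B,.264],q0,speed=.08); pause(.4)
f0=np.mean([read_ft_force() for _ in range(3)],0); print(np.round(read_eef_pos(),4),f0,read_time_s())
zc=.264; log=[]
while zc>.2405:
    zc-=.0012; movel([*B,zc],q0,speed=.03); pause(.08)
    z=read_eef_pos()[2]; f=[]
    for _ in range(3): f.append(read_ft_force()[2]-f0[2]); pause(.02)
    f=np.mean(f); log.append((z,f)); print(round(zc,4),round(z,4),round(f,2))
    if f>8.5 : break
print(np.round(read_eef_pos(),4),np.round(np.array(read_ft_force())-f0,2),read_time_s())
E
```

```text
[ 0.6062 -0.2207  0.2644] [-0.52380593 -0.5805194  -0.69015096] 31.0833
0.2628 0.2628 0.42
0.2616 0.2615 0.57
0.2604 0.2603 0.91
0.2592 0.2592 0.58
0.258 0.2583 1.78
0.2568 0.257 1.68
0.2556 0.2557 2.27
0.2544 0.2545 3.17
0.2532 0.2533 3.13
0.252 0.2521 3.12
0.2508 0.2509 3.27
0.2496 0.2497 3.65
0.2484 0.2485 3.66
0.2472 0.2473 3.57
0.246 0.2461 3.94
0.2448 0.2448 4.28
0.2436 0.244 5.79
0.2424 0.2434 7.79
0.2412 0.2424 8.74
[ 0.6061 -0.2206  0.2424] [1.19 0.48 8.75] 38.3667
```

The button was met at 0.2583 and the foot met the cap at about 0.2443, the expected 14 mm later. The target is an actual TCP z of 0.2363 (force about 12–13 N).

```bash
python3 - <<'E'
from h import *
zc=.2412
for i in range(14):
    z=read_eef_pos()[2]; f=read_ft_force()[2]+.69; print(round(zc,4),round(z,4),round(f,2))
    if z<.2366 or f>14.5: break
    zc-=min(.0012,max(.0004,z-.2363)); movel([*B,zc],q0,speed=.03); pause(.15)
pause(.4); print(np.round(read_eef_pos(),4),np.array(read_ft_force()).round(2),read_time_s())
for c in ("scene","side"): snap(c,"f_"+c)
E
python3 -c "
import cv2,numpy as np
a=cv2.imread('pics/f_scene.png')[120:220,340:440];b=cv2.imread('pics/f_side.png')[220:320,350:450]
cv2.imwrite('pics/fin.png',cv2.resize(np.hstack([a,b]),(800,400),interpolation=2))"
```

```text
0.2412 0.2424 8.75
0.24 0.2414 9.29
0.2388 0.2405 9.9
0.2376 0.2395 10.6
0.2364 0.2385 11.98
0.2352 0.2376 11.72
0.234 0.2366 12.61
0.2336 0.2363 12.78
[ 0.6062 -0.2206  0.2363] [-1.75  0.9  11.68] 41.5667
```

View pics/fin.png

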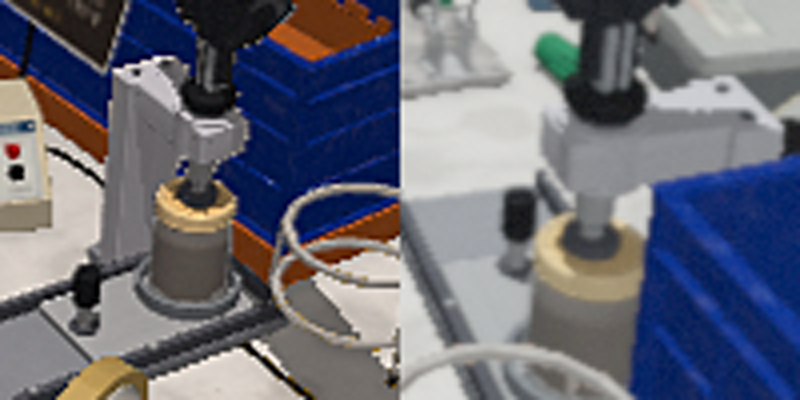

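The foot sits on the cap with the jar upright and the shuttle home, and travel and force both agree with an 8 mm squeeze. Handing in.

```bash
python3 -c "
from bench import *
print(read_eef_pos()[2],read_ft_force()); print(sign_off())"
```

```text
0.2362899152848111 [-1.29665773 -0.24515353 11.8818956 ]
the job is handed in; nothing more can be done
None
```

The filled jar stands upright in the nest with the shuttle home against its stop, and the job was handed in at about 42 s with the button held 22 mm down (about 12 N), which puts the foot's squeeze at about 8 mm by travel and force.

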